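Change the load step on a power test bench

TASK

Change the load step on the test bench with the supply isolated: first throw the isolator's U-shaped handle fully over to off (towards the robot). Then turn the selector dial on the sloping panel fully anticlockwise to its end stop, pause there a moment, turn it clockwise by exactly three clicks and leave it there, then throw the isolator fully back on. Do not turn the dial while the isolator is on, and leave the loose things on the bench where they are.

Things in the scene. Friction and masses are not known exactly. Their poses are not given: they have to be found in the camera images.
- dial (a joint): Selector dial, rad. 0 = the fully anticlockwise click, by the anticlockwise end stop (stop at -0.03); it grows clockwise as seen looking at the panel. It clicks every 20 degrees (0.349 rad), nine clicks, 0 to 2.79; let go, it snaps to the nearest click. Passing a bump takes up to about 0.2 N m. Starts on click 4, 5 or 6
- dial_grip (a point): Point on the dial's axis, in the upper half of its grip bar, 34 mm above the panel. A grey grip bar on a black disc 90 mm across: bar 80 mm long, 18 mm thick (10 mm over the last 16 mm of its pointer end, with a white line), standing 49 mm above the panel, 42 mm above the disc. Axes turn with the dial: x along the bar to its pointer end, z along the dial's axis, out of the panel
- panel (a point): Middle of the selector box's panel, on the dial's axis; fixed. x points up the slope, z out of the panel: 30 degrees from vertical, leaning to the front. Panel 180 mm up the slope, 160 mm wide; nine plain white strokes mark the clicks, the longest one (left) is click 0; pointing straight up the slope is click 4
- lever (a joint): Handle of the isolator switch, rad. 0 = off: handle fully over to the front (robot's) side, leaning 0.6 rad from vertical; 1.2 = on: fully over to the far side, leaning 0.6 rad the other way. End stops at 0 and 1.2. It stays where it is left; it takes about 0.3 N m (3 N at the bar). Starts on (1.1 to 1.2)
- lever_bar (a point): Middle of the isolator handle's grip bar: a black round bar 18 mm thick, lying level across the switch, 100 mm from the hinge axis, carried by a steel arm at each end (96 mm free between the arms). Site y runs along the bar
- lever_hinge (a point): Middle of the handle's hinge axis, 50 mm above the table, in the middle of the isolator's grey box (150 mm long, 84 mm wide, 72 mm high). Does not move with the handle: x = direction in which the handle swings towards on, y along the hinge axis, z up
- selector: Fixed stand of the selector box (metal box 180 x 160 x 70 mm tilted 30 degrees); origin on the table under the middle, x pointing to the back of the box. The highest edge of the box is 170 mm above the table
- copper_block: loose copper block 70 x 50 x 30 mm, origin under its centre
- screwdriver: loose screwdriver, 200 mm long, lying, handle 26 mm thick
- fan: loose black square fan standing on edge, 90 x 90 x 35 mm
- wrench: loose steel wrench, 180 mm long, lying
- meter: loose panel meter, grey box with black front, 110 x 76 x 52 mm

How it is judged:
On the way, in this order (a step that is already met when the one before it is completed fails the run):
1. isolator handle fully off (within 0.12 rad of its front stop) (value of joint lever below 0.12 rad), for 0.2 s.
2. isolator off and dial home at its anticlockwise end (within 0.1 rad of click 0) (value of joint lever below 0.12 rad and value of joint dial below 0.1 rad), for 0.2 s.
3. isolator off and dial at rest on the third click (within 0.1 rad) (value of joint lever below 0.12 rad and value of joint dial between 0.947 and 1.147 rad and velocity of joint dial between -0.1 and 0.1 rad/s), for 0.3 s.
4. isolator handle fully on (within 0.12 rad of its far stop) (value of joint lever above 1.08 rad), for 0.2 s.
At the end, for the whole second after the job is handed in: The isolator handle is within 0.12 rad of its far stop (on), and the dial rests on the third click from its anticlockwise end (1.047 rad, within 0.1 rad) (value of joint lever above 1.08 rad and value of joint dial between 0.947 and 1.147 rad and velocity of joint dial between -0.1 and 0.1 rad/s); the robot touches nothing.
It fails at once if the dial is turned between two clicks (within 0.1 rad of half-way) while the isolator handle is more than 0.3 rad from off (value of joint lever above 0.3 rad and (value of joint dial between 0.075 and 0.275 rad or value of joint dial between 0.424 and 0.624 rad or value of joint dial between 0.773 and 0.973 rad or value of joint dial between 1.122 and 1.322 rad or value of joint dial between 1.471 and 1.671 rad or value of joint dial between 1.82 and 2.02 rad or value of joint dial between 2.169 and 2.369 rad or value of joint dial between 2.518 and 2.718 rad)).
It fails at once if a loose thing on the bench is moved by more than 30 mm (distance of any of copper_block, screwdriver, fan, wrench, meter from where it was at the start of the episode above 0.03 m).
It also fails if it takes over 72 s, if anything falls off the work surface, if the arm or the gripper's body presses on something with over 40 N, if the wrist force passes 120 N, or if a joint passes its speed limit or range.

ROBOT

A 7-joint arm with a two-finger parallel gripper is mounted at the origin on the work surface. World frame = base frame: x ahead of the robot, y to its left, z up, the work surface at z = 0. Lengths are in m, angles in rad, forces in N, time in s.
With the tool pointing down it reaches from about 0.425 to 1.025 m from the base axis. Payload 9.4 kg.
Tool frame: the origin (TCP) lies midway between the tips of the shut fingers; the grasp point (between the pads) lies 19 mm behind it; z points along the fingers, x is the direction in which the jaws open and shut, and the axes are right-handed (so a half turn about z gives the same grasp; the last joint's range is limited). The gripper opens to 93 mm and grips with 3 to 60 N. Pads are 15 mm wide; open, the fingers measure 128 mm over their backs; the gripper's body (75 mm by 188 mm) begins 65 mm behind the grasp point.
Start: joints at [-1.335, 0.599, -0.003, 1.599, 0.002, 0.943, -0.08], TCP at [0.223, 0.69, 0.219] pointing down, gripper open.
Joint ranges: [-2.57, 2.57], [-0.35, 1.97], [-1.29, 1.29], [0.11, 2.56], [-1.05, 4.19], [0.11, 1.86], [-2.63, 2.63]. Speed limits (rad/s): [2.22, 2.22, 3.01, 3.01, 3.14, 3.14, 3.14].

INTERFACE

Orientations are given as a rotation vector (axis times angle).
In Python, from cell import bot, hand, kin, telemetry, eyes, workorder gives the robot as it stands. Calls block until the motion is done:
- bot.goto(position, orientation): joint-space move of the TCP to a pose.
- bot.move_straight(position, vel=0.15, rotation=None): straight line of the TCP; rotation=None keeps the orientation; vel is the mean speed in m/s.
- bot.goto_joints(angles): joint-space move.
- hand.command_gripper(opening, strength=None): finger opening in m; strength is the grip in N (None keeps the last); returns when the fingers have stopped.
- bot.sleep(seconds).
- kin.solve_ik(position, orientation): joint angles nearest the present ones, or None.
- telemetry.sense(): the state.
- eyes.get_image(name): name is "scene" or "top"; returns a dict with "img" (420x560x3 uint8, red, green, blue), "mtx" (3x3 intrinsics, pixels), "extrinsics" (4x4, takes a point from camera to world coordinates). Camera axes: x right, y down, z forward; pixel columns grow to the right and rows downward; lengths in m; the calibration is good to about 2 mm. A picture is of the moment at which its call begins. There is no depth.
A pose or a line that the arm cannot do raises bot.IKError and nothing moves.
- workorder.close_job(): hands the job in, once; it reports no verdict.
The state is a dict: "time": time; "joints": joint angles; "qd": joint speeds; "joint_torque": joint torques, N m; "tcp_pos": TCP position; "tcp_rot": TCP orientation; "wrist_force": force on the tool from outside, world axes, zero at the start; "wrist_torque": the same for the moment, N m; "opening": finger opening in m.
Only numpy, scipy, OpenCV 4.12 (cv2) and the standard library are available. Lean on these libraries where they do the work, as an engineer would, in place of code of your own. Each camera call takes 0.05 s, during which the arm holds its last target. There are 200 camera calls.

## Working session

There is one attempt and no reset: what is moved stays moved. The work goes in short steps, each a Python script; the robot and the scene stay as the last script left them, time stands still between calls to the robot, and variables do not carry over. Pictures are saved under pics/ and viewed, about 8 in all and at most 12, crops included, and the job is handed in when it is done.

```bash
ls; mkdir -p pics
python3 - <<'E'
from cell import bot, hand, kin, telemetry, eyes
import cv2, numpy as np
for n in ("scene","top"):
    d=eyes.get_image(n); cv2.imwrite(f"pics/{n}0.png",cv2.resize(d["img"][:,:,::-1],None,fx=1.42,fy=1.42,interpolation=cv2.INTER_CUBIC)); np.savez(f"{n}0.npz",**d)
    print(n,d["mtx"].round(1).tolist(),d["extrinsics"].round(3).tolist())
s=telemetry.sense(); print(s["time"],s["tcp_pos"],s["tcp_rot"],s["opening"])
E
```

```text
pics
scene [[446.4, 0.0, 278.4], [0.0, 446.4, 204.1], [0.0, 0.0, 1.0]] [[-0.726, 0.579, -0.372, 0.879], [0.688, 0.615, -0.386, 0.288], [0.006, -0.536, -0.844, 0.734], [0.0, 0.0, 0.0, 1.0]]
top [[425.7, 0.0, 281.5], [0.0, 425.7, 214.4], [0.0, 0.0, 1.0]] [[-0.025, -0.997, 0.067, 0.559], [-0.999, 0.026, 0.025, -0.022], [-0.027, -0.067, -0.997, 0.853], [0.0, 0.0, 0.0, 1.0]]
0.1 [0.22296204 0.68941209 0.21783984] [ 2.53954226e+00  1.84784833e+00 -1.70362533e-03] 0.09316681576277756
```

View pics/scene0.png

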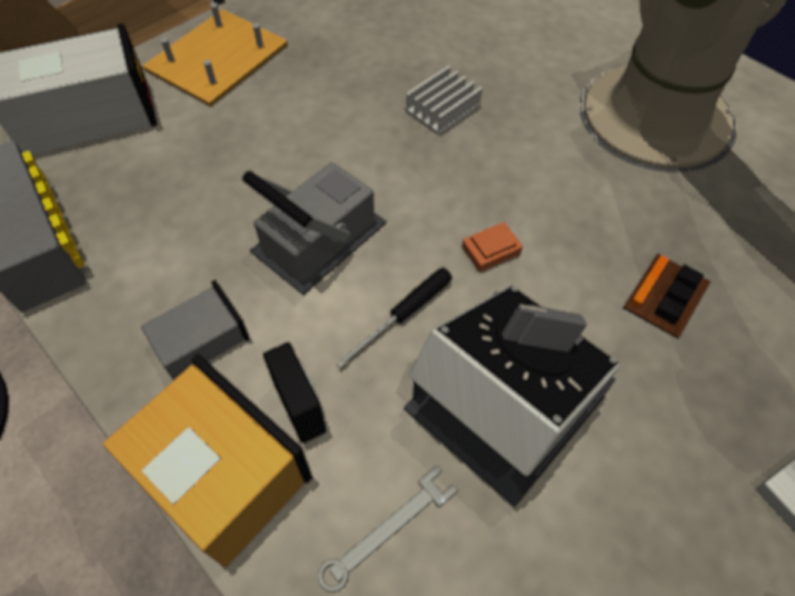

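View pics/top0.png

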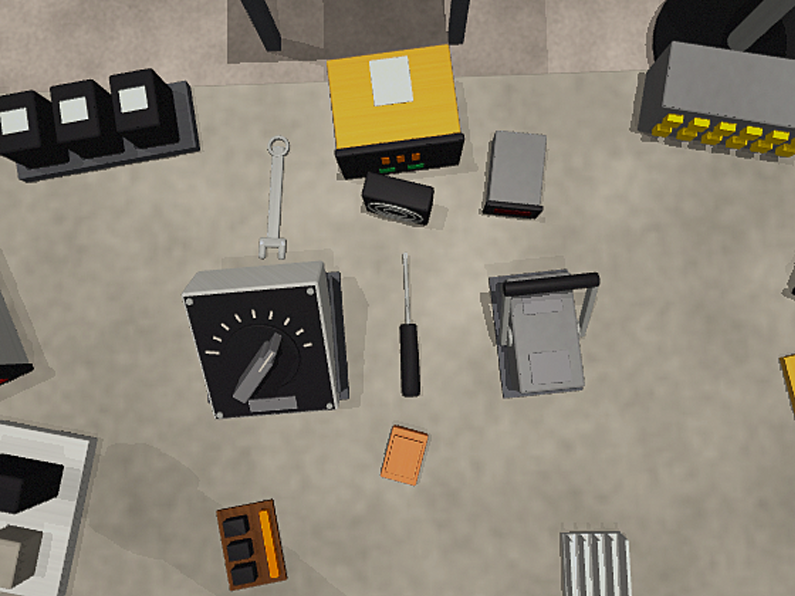

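The top view shows the bar of the isolator handle from (503,287) to (599,279). The panel screws are at (189,301), (310,291), (330,406) and (219,415), and the dial pointer points up and to the right at (276,340). The scene view shows the same screws at (558,419), (446,328), (513,290) and (613,358), and the bar from (246,177) to (309,219).

```bash
cat > h.py <<'E'
import numpy as np, cv2
from scipy.spatial.transform import Rotation as R
S=1.42
def ray(d,p):
    E=d["extrinsics"]; v=E[:3,:3]@np.linalg.inv(d["mtx"])@np.array([p[0],p[1],1.]); return E[:3,3],v/np.linalg.norm(v)
def onplane(d,p,q,n):
    o,v=ray(d,p); return o+v*(n@(q-o))/(n@v)
def tri(d1,p1,d2,p2):
    A=[];b=[]
    for d,p in((d1,p1),(d2,p2)):
        o,v=ray(d,p); M=np.eye(3)-np.outer(v,v); A.append(M); b.append(M@o)
    x=np.linalg.lstsq(np.vstack(A),np.hstack(b),rcond=None)[0]
    o,v=ray(d1,p1); return x,np.linalg.norm(np.cross(x-o,v))*2
E
python3 - <<'E'
from h import *
from cell import kin
t=dict(np.load("top0.npz")); s=dict(np.load("scene0.npz"))
P=[]
for a,b in zip([(189,301),(310,291),(330,406),(219,415)],[(558,419),(446,328),(513,290),(613,358)]):
    x,e=tri(t,np.array(a)/S,s,np.array(b)/S); P.append(x); print("screw",x.round(4),round(e,4))
P=np.array(P); c=P.mean(0); up=(P[0]+P[1]-P[2]-P[3]); yaw=np.arctan2(up[1],up[0]); L=P[0]+P[3]-P[1]-P[2]; yl=np.arctan2(-L[0],L[1])
print("panel c",c.round(4),"yaw",yaw,yl,"tilt",np.degrees(np.arctan2(up[2],np.hypot(*up[:2]))))
# bar
for a in [(503,287),(599,279)]:
    print("bar@z.135",onplane(t,np.array(a)/S,np.array([0,0,.135]),np.array([0,0,1.])).round(4))
for a in [(246,177),(309,219)]:
    print("bar scene",onplane(s,np.array(a)/S,np.array([0,0,.135]),np.array([0,0,1.])).round(4))
for a in [(583,388),(503,398)]: print("box base front",onplane(t,np.array(a)/S,np.array([0,0,.0]),np.array([0,0,1.])).round(4))
yw=(yaw+yl)/2
X=np.array([np.cos(yw)*np.cos(np.pi/6),np.sin(yw)*np.cos(np.pi/6),.5]); Y=np.array([-np.sin(yw),np.cos(yw),0]); Z=np.cross(X,Y)
c[2]=.125
for nm,p,h in [("stroke0",(212,352),0),("tip",(278,336),.049),("tail",(240,400),.049)]:
    v=onplane(t,np.array(p)/S,c+h*Z,Z)-c; print(nm,(v@X).round(4),(v@Y).round(4),"dial",np.arctan2(-(v@Y),v@X)+4*.349)
E
```

```text
screw [0.6162 0.2377 0.1656] 0.0001
screw [0.6236 0.0977 0.1672] 0.0007
screw [0.4852 0.0886 0.0797] 0.002
screw [0.4776 0.2284 0.0883] 0.0011
panel c [0.5506 0.1631 0.1252] yaw 0.06655208444148084 0.0538899348008436 tilt 30.68221357757753
bar@z.135 [ 0.6254 -0.127   0.135 ]
bar@z.135 [ 0.6318 -0.2404  0.135 ]
bar scene [ 0.6362 -0.2368  0.135 ]
bar scene [ 0.6212 -0.1302  0.135 ]
box base front [ 0.4939 -0.2524  0.    ]
box base front [ 0.4826 -0.1412  0.    ]
stroke0 0.0114 0.0595 dial 0.01428582372063758
tip 0.0515 -0.0355 dial 2.000256807807852
tail -0.0277 0.0227 dial -1.0581418445713178
```

Run:
```python
import cv2
for n,(x,y,w,h) in {"top":(120,175,120,130),}.items():
    im=cv2.imread(f"pics/{n}0.png"); c=im[260:430,170:350]; a=cv2.resize(c,None,fx=3,fy=3); b=cv2.resize(im[250:410,480:615],None,fx=3,fy=3)
    import numpy as np
    o=np.zeros((600,800,3),np.uint8); o[:510,:480]=a[:510,:480]
    cv2.imwrite("pics/crop1.png",cv2.resize(c,None,fx=3,fy=3))
```

```text
(no output)
```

View pics/crop1.png

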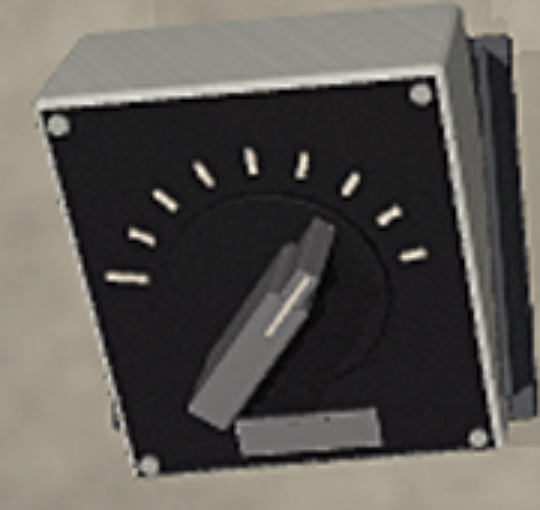

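Both views agree on the panel, the dial and the bar. The dial is on click 6. I'll straddle the handle with the fingers and throw it off.

```bash
cat >> h.py <<'E'
HY=0.09; HX=np.array([np.cos(HY),np.sin(HY),0]); HZ=np.array([0,0,1.])
BAR0=np.array([.6287,-.1836,0]); HINGE=BAR0-.1*np.sin(.55)*HX+.05*HZ
def barpos(q): return HINGE+.1*(np.sin(q-.6)*HX+np.cos(q-.6)*HZ)
def rot(x,z): return R.from_matrix(np.c_[x,np.cross(z,x),z]).as_rotvec()
LTCP=lambda q: barpos(q)-.020*HZ
PC=np.array([.5506,.1631,.125]); yw=.060
PX=np.array([np.cos(yw)*np.cos(np.pi/6),np.sin(yw)*np.cos(np.pi/6),.5]); PY=np.array([-np.sin(yw),np.cos(yw),0]); PZ=np.cross(PX,PY)
def dialrot(q,sg=1):
    a=q-4*np.radians(20); b=np.cos(a)*PX-np.sin(a)*PY   # bar direction
    return rot(sg*np.cross(PZ,b),-PZ)
E
python3 - <<'E'
from h import *
from cell import bot, hand, kin, telemetry, eyes
s=telemetry.sense(); 
bot.move_straight([*s["tcp_pos"][:2],.30],vel=.3)
best=None
for sg in (1,-1):
    o=rot(sg*HX,-HZ); q=kin.solve_ik(LTCP(1.15)+[0,0,.12],o); print(sg,None if q is None else np.round(q,2))
    if q is not None and (best is None or abs(q[6])<abs(best[0])): best=(q[6],o)
o=best[1]; np.save("lo.npy",o)
for q0 in (2.094,0):
  for sg in (1,-1):
    j=kin.solve_ik(PC+.015*PZ,dialrot(q0,sg)); print("dial",q0,sg,None if j is None else np.round(j,2))
bot.goto(LTCP(1.15)+[0,0,.12],o)
bot.move_straight(LTCP(1.15),vel=.12)
w=telemetry.sense(); print(w["time"],w["wrist_force"].round(1))
d=eyes.get_image("scene"); cv2.imwrite("pics/s1.png",cv2.resize(d["img"][60:260,100:350,::-1],None,fx=3,fy=3))
E
```

```text
1 [-0.27  0.6   0.75  1.78 -0.49  0.96  0.77]
-1 [-0.43  0.75  1.12  1.79 -0.75  1.1  -2.1 ]
dial 2.094 1 [ 0.22  0.69 -1.1   2.38  1.76  0.88 -1.27]
dial 2.094 -1 [-0.4   0.47 -0.17  2.42  2.17  0.38  1.4 ]
dial 0 1 [-0.23  0.49 -0.41  2.41  2.01  0.47  0.53]
dial 0 -1 [ 0.22  0.69 -1.1   2.38  1.76  0.88 -2.32]
5.0417 [ 0.1  0.3 -0.1]
```

View pics/s1.png

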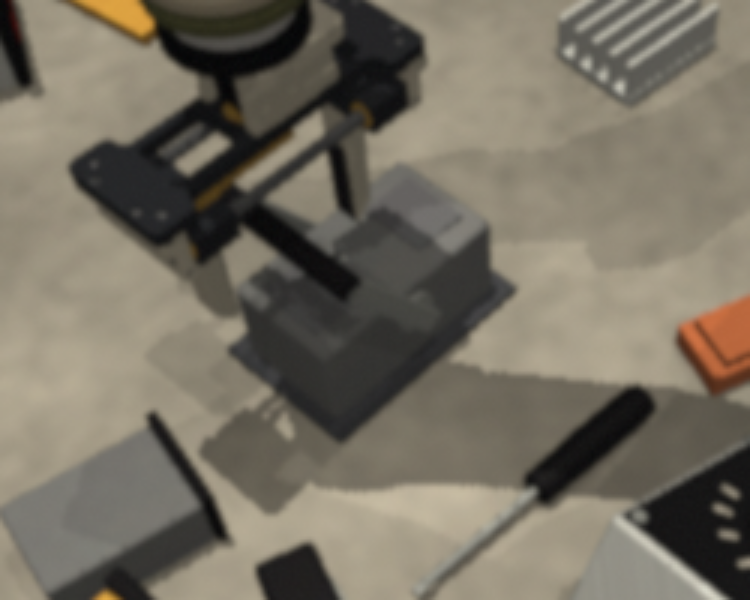

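The fingers are astride the bar: the far finger tip is near (220,310), the near one near (360,210), and the bar's middle is at (300,250). Next I'll close to a loose fit and throw it.

Run:
```python
from h import *
from cell import bot, hand, kin, telemetry, eyes
hand.command_gripper(.024,10); s=telemetry.sense(); print(s["opening"],s["wrist_force"].round(1))
for q in np.arange(1.0,-.09,-.1):
    bot.move_straight(LTCP(q),vel=.12); s=telemetry.sense(); print(round(q,2),s["wrist_force"].round(1))
bot.sleep(.3)
d=eyes.get_image("scene"); np.savez("scene1.npz",**d); cv2.imwrite("pics/s2.png",cv2.resize(d["img"][60:260,100:350,::-1],None,fx=3,fy=3))
s=telemetry.sense();print(s["time"],s["tcp_pos"],LTCP(-.05),s["wrist_force"].round(1),s["opening"])
```

```text
0.02395269831392839 [-1.5 -0.8  0.5]
1.0 [ 0.5 -0.6  0.6]
0.9 [2.  0.6 1.4]
0.8 [0.7 0.2 0.7]
0.7 [ 0.6  0.3 -0.2]
0.6 [0.7 0.1 0.6]
0.5 [ 0.1  0.8 -0. ]
0.4 [ 0.3 -0.1  1. ]
0.3 [ 0.1 -0.3 -0.5]
0.2 [-0.1 -0.2  0. ]
0.1 [ 0.1 -0.2  0.4]
0.0 [-0.5 -0.5  0.4]
9.4 [ 0.52049442 -0.19335069  0.1125847 ] [ 0.51636912 -0.19373716  0.10960838] [-0.1 -0.2  0.2] 0.02392059755865962
```

View pics/s2.png

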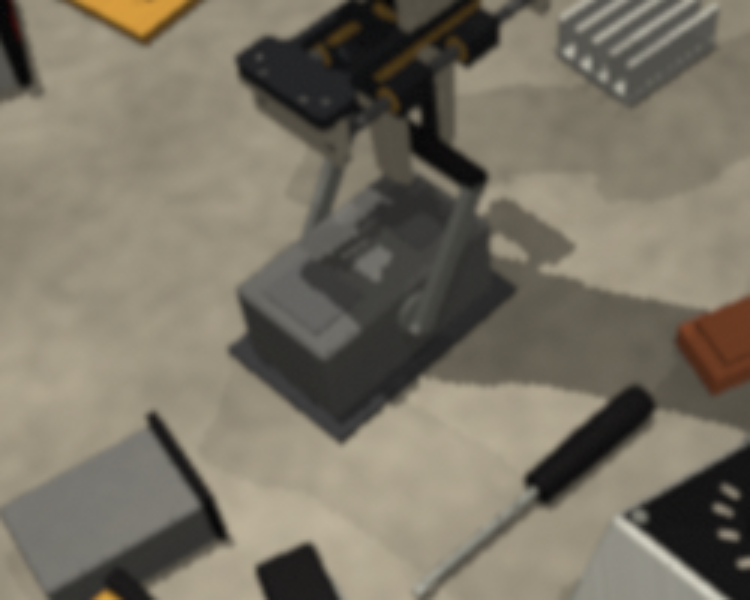

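The handle has moved over to the front. Its bar end is at (485,180), with no stop force yet, so I'll keep pushing until I feel the stop.

Run:
```python
from h import *
from cell import bot, hand, kin, telemetry, eyes
for q in np.arange(-.03,-.2,-.03):
    bot.move_straight(LTCP(q),vel=.05); s=telemetry.sense(); print(round(q,2),s["wrist_force"].round(1))
    if np.linalg.norm(s["wrist_force"])>8: break
bot.sleep(.3)
p=LTCP(q); bot.move_straight(p+.004*HX,vel=.05)
hand.command_gripper(.05)
bot.move_straight(p+.004*HX+[0,0,.20],vel=.3)
# dial: collect IK options
for q0 in (2.094,):
  for sg in (1,-1):
    o=dialrot(q0,sg); j=kin.solve_ik(PC+.085*PZ,o); print(sg,None if j is None else np.round(j,2))
print(telemetry.sense()["time"], telemetry.sense()["joints"].round(2))
d=eyes.get_image("top"); np.savez("top1.npz",**d); cv2.imwrite("pics/t1.png",cv2.resize(d["img"][:,:,::-1],None,fx=1.42,fy=1.42))
```

```text
-0.03 [ 0.7  0.  -0.7]
-0.06 [ 1.4  0.  -1.1]
-0.09 [5.2 0.  1.2]
-0.12 [10.4  0.9  3.9]
1 [ 0.12  0.42 -0.91  2.4   1.6   0.62 -1.19]
-1 [ 0.12  0.42 -0.91  2.4   1.6   0.62  1.95]
12.4083 [-0.36  0.39  0.86  1.93 -0.35  0.98  0.76]
```

View pics/t1.png

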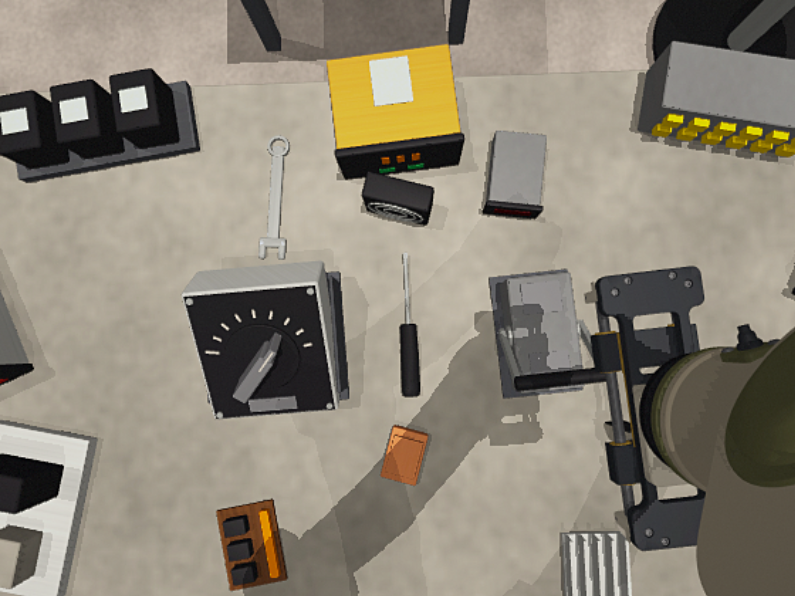

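I felt the stop (10 N), and the top view shows the bar at the front, about (515–600, 380), so the isolator is off. The loose things haven't moved and the dial still shows click 6. Moving to the dial.

Run:
```python
from h import *
from cell import bot, hand, kin, telemetry, eyes
o=dialrot(6*np.radians(20),1)
def tryline(p,v,r=None):
    try: bot.move_straight(p,vel=v,rotation=r); return True
    except bot.IKError as e: print("IK",e); return False
print(tryline([.52,-.03,.36],.3))
ok=tryline(PC+.11*PZ,.2,o)
if not ok: 
    bot.goto(PC+.16*PZ,o)
    print("via goto"); print(tryline(PC+.11*PZ,.2))
hand.command_gripper(.093)
s=telemetry.sense(); print(s["time"],s["joints"].round(2),s["tcp_pos"].round(3),s["wrist_force"].round(1))
d=eyes.get_image("top"); cv2.imwrite("pics/t2.png",cv2.resize(d["img"][:,:,::-1],None,fx=1.42,fy=1.42))
```

```text
True
IK the arm cannot follow that straight line within its joint ranges
via goto
IK the arm cannot follow that straight line within its joint ranges
False
14.95 [-1.41  0.19  0.96  2.46  0.57  0.12 -0.12] [0.471 0.158 0.264] [0.5 0.6 0.1]
```

View pics/t2.png

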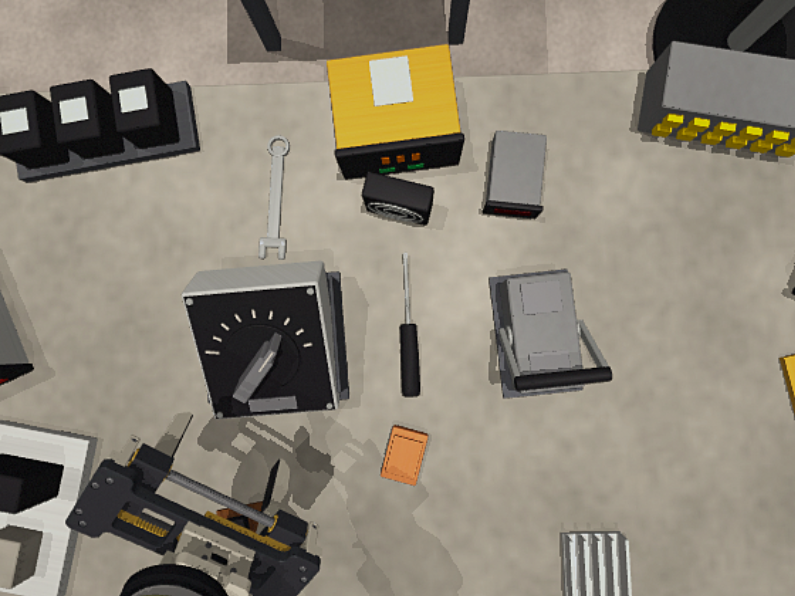

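The goto landed on a bad arm branch near a joint limit; the gripper is clear, at the front left of the selector. I'll go through a high waypoint to the branch found earlier.

Run:
```python
from h import *
from cell import bot, hand, kin, telemetry, eyes
bot.goto_joints([-.5,.1,-.2,2.0,1.3,.6,-.8])
s=telemetry.sense(); print(s["time"],s["tcp_pos"].round(3))
o=dialrot(6*np.radians(20),1)
for h in (.14,.11,.085,.05,.015):
    j=kin.solve_ik(PC+h*PZ,o); print(h,None if j is None else np.round(j,2))
bot.goto_joints([.12,.42,-.91,2.2,1.6,.62,-1.19])
s=telemetry.sense(); print(s["time"],s["tcp_pos"].round(3), "target",(PC+.085*PZ).round(3))
for h in (.14,.11,.085,.05,.015):
    j=kin.solve_ik(PC+h*PZ,o); print(h,None if j is None else np.round(j,2))
```

```text
16.2083 [0.66  0.234 0.514]
0.14 [-0.45  0.18 -0.19  2.42  1.31  0.32 -0.92]
0.11 [-0.46  0.25 -0.16  2.43  1.56  0.3  -1.16]
0.085 [-0.47  0.31 -0.12  2.43  1.78  0.3  -1.37]
0.05 [-0.5   0.39 -0.06  2.43  2.08  0.3  -1.66]
0.015 [-0.44  0.47 -0.12  2.42  2.22  0.36 -1.79]
17.1667 [0.613 0.223 0.275] target [0.508 0.161 0.199]
0.14 [ 0.17  0.28 -0.95  2.39  1.36  0.54 -0.98]
0.11 [ 0.14  0.36 -0.93  2.4   1.5   0.59 -1.1 ]
0.085 [ 0.12  0.42 -0.92  2.4   1.6   0.62 -1.19]
0.05 [ 0.1   0.51 -0.89  2.4   1.72  0.67 -1.28]
0.015 [ 0.08  0.59 -0.86  2.39  1.82  0.71 -1.35]
```

Run:
```python
from h import *
from cell import bot, hand, kin, telemetry, eyes
o=dialrot(6*np.radians(20),1)
bot.goto_joints(kin.solve_ik(PC+.11*PZ,o))
bot.move_straight(PC+.015*PZ,vel=.1)
s=telemetry.sense(); print(s["time"],s["joints"].round(2),s["wrist_force"].round(1))
hand.command_gripper(.0,20)
s=telemetry.sense(); print(s["time"],s["opening"],s["wrist_force"].round(1),s["wrist_torque"].round(2))
d=eyes.get_image("scene"); cv2.imwrite("pics/s3.png",cv2.resize(d["img"][150:370,250:470,::-1],None,fx=2.7,fy=2.7))
```

```text
18.8833 [ 0.1   0.6  -0.89  2.39  1.81  0.73 -1.34] [ 0.1 -0.3 -0.1]
20.0333 0.017878119441324166 [ 3.6  3.9 -0.8] [ 0.66 -0.03  0.4 ]
```

View pics/s3.png

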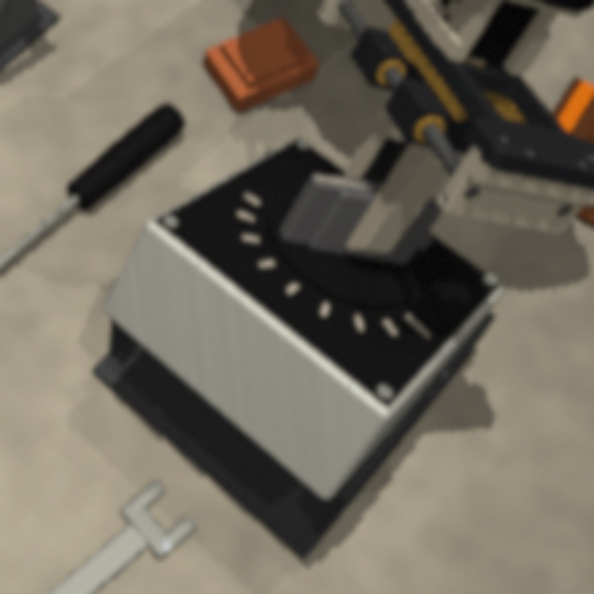

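The bar is gripped square: opening is 17.9 mm and the finger is seen at (400,210). Turning with joint 7 only.

```bash
cat > turn.py <<'E'
from h import *
from cell import bot, hand, kin, telemetry, eyes
hand.command_gripper(.0,45)
j0=np.array(telemetry.sense()["joints"]); np.save("j0.npy",j0)
D=6*np.radians(20)
def to(q):
    j=j0.copy(); j[6]+=D-q; bot.goto_joints(j); s=telemetry.sense()
    print(round(q,3),"t",round(s["time"],2),"F",s["wrist_force"].round(1),"Tz",round(float(s["wrist_torque"]@PZ),2),"op",round(s["opening"],4),flush=True)
    return s["wrist_torque"]@PZ
E
python3 - <<'E'
from turn import *
for q in (1.75,1.4,1.05,.7,.35,.1,.0,-.03,-.06,-.09):
    T=to(q)
    if q<.05 and abs(T)>.35: break
bot.sleep(.5)
d=eyes.get_image("scene"); cv2.imwrite("pics/s4.png",cv2.resize(d["img"][150:370,250:470,::-1],None,fx=2.7,fy=2.7))
E
```

```text
1.75 t 20.73 F [-1.7 -1.2  0.9] Tz 0.09 op 0.0178
1.4 t 21.15 F [-2.2 -4.3  2.5] Tz 0.1 op 0.0177
1.05 t 21.57 F [-4.  -6.4  4.2] Tz 0.06 op 0.0178
0.7 t 22.0 F [-2.2 -7.2  5. ] Tz 0.1 op 0.0174
0.35 t 22.43 F [-1.  -9.   6.3] Tz 0.09 op 0.0177
0.1 t 22.77 F [ -1.6 -10.1   8.6] Tz 0.05 op 0.0178
0.0 t 23.02 F [-0.3 -9.4  8. ] Tz 0.09 op 0.0179
-0.03 t 23.27 F [-0.8 -9.2  7.3] Tz -0.22 op 0.0176
-0.06 t 23.52 F [-1.3 -9.6  8.6] Tz -0.76 op 0.0177
```

View pics/s4.png

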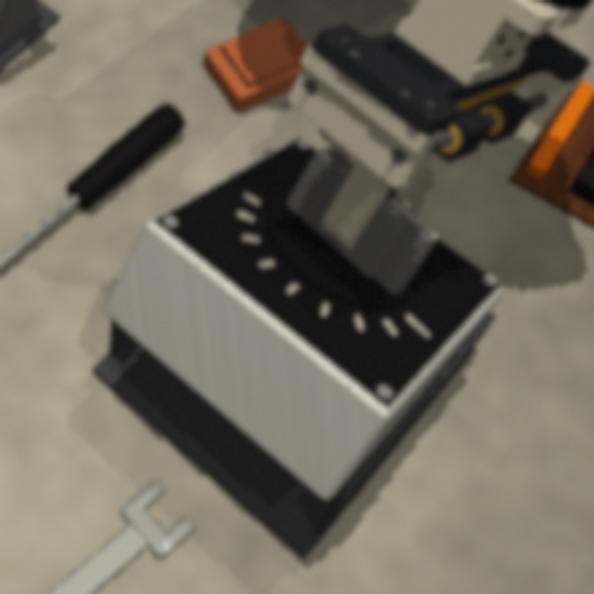

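The end stop came in at −0.03 with a sharp torque rise, matching the model. The bar now points at the long stroke (418,325). Now clockwise by three clicks, then release.

```bash
sed -i 's/^j0=.*/j0=np.load("j0.npy")/' turn.py
python3 - <<'E'
from turn import *
for q in (0,.35,.7,1.047): to(q)
bot.sleep(.6)
hand.command_gripper(.093); bot.sleep(.2)
s=telemetry.sense(); z=R.from_rotvec(s["tcp_rot"]).as_matrix()[:,2]
bot.move_straight(s["tcp_pos"]-.12*z,vel=.2)
bot.goto_joints([.12,.1,-.6,1.9,1.4,.62,-.6])
s=telemetry.sense(); print(s["time"],s["tcp_pos"].round(3))
d=eyes.get_image("scene"); cv2.imwrite("pics/s5.png",cv2.resize(d["img"][:,:,::-1],None,fx=1.42,fy=1.42)); np.savez("scene5.npz",**d)
E
```

```text
0 t 24.54 F [-0.1 -9.1  8.5] Tz 0.04 op 0.0176
0.35 t 24.97 F [-2.  -8.8  6.5] Tz 0.04 op 0.0179
0.7 t 25.39 F [-2.4 -8.   4.5] Tz 0.07 op 0.0177
1.047 t 25.82 F [-2.7 -5.2  2.6] Tz 0.05 op 0.0174
30.2 [0.726 0.08  0.596]
```

View pics/s5.png

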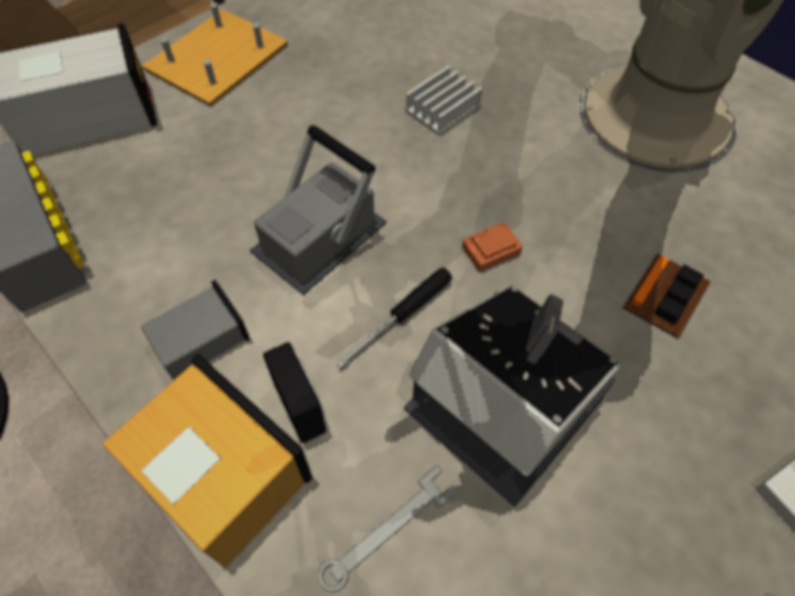

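The dial's pointer aims at the fourth stroke (526,376), which is click 3. The handle is at the front, and the loose things are all in place. Throwing the handle back on.

Run:
```python
from h import *
from cell import bot, hand, kin, telemetry, eyes
o=np.load("lo.npy")
bot.goto_joints([-.36,.36,.86,1.85,-.35,.98,.76])
p0=LTCP(-.05)
bot.goto(p0+[0,0,.12],o)
hand.command_gripper(.07,10)
bot.move_straight(p0,vel=.12)
s=telemetry.sense(); print(s["time"],s["wrist_force"].round(1))
hand.command_gripper(.024)
print(telemetry.sense()["opening"],telemetry.sense()["wrist_force"].round(1))
for q in np.arange(.1,1.15,.1): bot.move_straight(LTCP(q),vel=.12)
for q in np.arange(1.13,1.36,.03):
    bot.move_straight(LTCP(q),vel=.05); s=telemetry.sense(); print(round(q,2),s["wrist_force"].round(1))
    if np.linalg.norm(s["wrist_force"])>8: break
bot.sleep(.3)
p=LTCP(q)-.004*HX; bot.move_straight(p,vel=.05)
hand.command_gripper(.06)
bot.move_straight(p+[0,0,.16],vel=.25)
s=telemetry.sense(); bot.goto_joints(np.array(s["joints"])+[-0,-.3,0,0,0,0,0]); 
s=telemetry.sense(); print(s["time"],s["tcp_pos"].round(3),s["wrist_force"].round(1))
d=eyes.get_image("scene"); t=eyes.get_image("top")
cv2.imwrite("pics/s6.png",np.hstack([cv2.resize(x["img"][:,:,::-1],(400,300),interpolation=cv2.INTER_AREA) for x in (d,t)]))
np.savez("scene6.npz",**d); np.savez("top6.npz",**t)
```

```text
34.1167 [-1.2 -0.2  0.4]
0.024105171755405733 [-0.  -0.9 -0. ]
1.13 [-0.6 -0.4  0.3]
1.16 [ 0.  -0.5 -0.6]
1.19 [-1.  -0.3 -0.6]
1.22 [-4.5 -0.3  2.3]
1.25 [-10.8  -2.    6.9]
41.8417 [ 0.613 -0.187  0.431] [-1.2  0.8 -0.2]
```

View pics/s6.png

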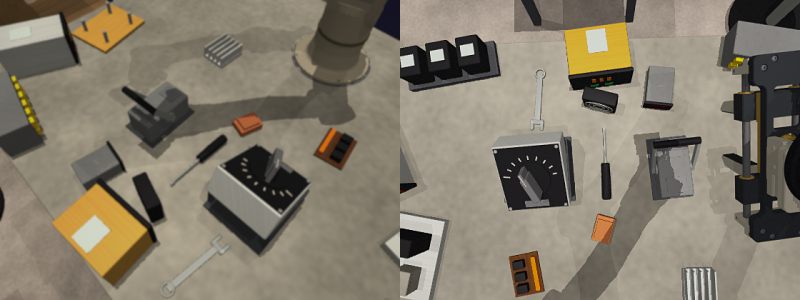

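The handle is back at the far side (bar at about (140,98) in the scene half) and I felt the stop at 12 N. The dial is unchanged and the gripper is clear. Handing in.

```bash
python3 -c "
from cell import workorder
print(workorder.close_job())"
```

```text
the job is handed in; nothing more can be done
None
```

The job is done and handed in at about 42 s of the 72 s allowed. No verdict is reported, so the results below are from my own checks.

1. **Isolator off:** I straddled the handle with the fingers and threw it to the front stop, felt at about 11 N. The next top view showed the handle at the front.
2. **Dial home:** I gripped the bar and turned it anticlockwise from click 6. The end stop showed as a torque rise at −0.03 rad, where it was expected, and I held there for more than half a second.
3. **Three clicks clockwise:** I turned it to 1.047 rad, paused, and let go. The scene picture showed the pointer at the fourth stroke, which is click 3.
4. **Isolator on:** I threw the handle back to the far stop, felt at about 13 N. The last pictures show it on, the dial looking unchanged, the loose things by eye where they were, and the gripper clear of everything.

**What went wrong:** one move to the dial put the arm in a bad pose near a joint limit, so the straight approach was refused. I rerouted through a higher point and touched nothing. The off stop also came about 3 mm further forward than I had estimated, so I pushed until I felt it. I judged the final dial and handle angles from the pictures and the stop forces, and did not measure them numerically.

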